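# Isolate the battery at the breaker box

## Task

Isolate the traction battery: press lightly on the free edge of the breaker box's flap so that its touch latch lets go and the flap stands ajar on its spring by itself, then push the flap right back until it stays open, and push the toggle of the wide main breaker fully over towards the front of the box (the side of the free edge), to off. Leave the two narrow breakers on. Work with light touches of the fingertips only: pick nothing up, and leave the other things on the bench where they are.

Things in the scene. Friction and masses are not known exactly. Their poses are not given: they have to be found in the camera images.
- breaker_box: white breaker box lying on its back, screwed to the bench: 180 mm along its x, 220 along y, rim 83 mm high; origin at the centre of its underside, x from its front (nearer the robot) to its back. Flap on top, hinged along the back. Under it a well from x -85 to +60 mm, y -105 to +105, floor 50 mm above the bench; the row of three breakers crosses it along y at x 0
- flap (a joint): flap hinge, rad: 0 latched, -0.04 pressed in to its stop, about 0.45 ajar, 2.0 fully open. Pressing the free edge in by 4 to 6.5 mm (about 3 N) frees the latch; with the finger gone a spring lifts the flap to 0.45 and holds it. Pushed on from there it falls back if let go before about 1.65, and beyond that falls open to its stop and stays. It cannot be pulled open while latched
- flap_press (a point): where to press: on the flap's upper face, middle of a ribbed patch (20 x 40 mm) over the latch, 17 mm in from the free edge; moves with the flap; 95.5 mm above the bench when shut. The flap's solid front bar is 46 mm wide
- flap_edge (a point): middle of the flap's free edge, at half its thickness; moves with the flap. The flap is a 162 (hinge to edge) x 216 x 6 mm white frame with a clear window, 140 g; shut, the edge is in line with the box's front, 90 mm before its origin and 92.5 mm above the bench. Two latch prongs up to 37 mm deep hang from its underside, within 20 mm of its middle and 28 to 44 mm from the edge
- flap_hinge (a point): middle of the flap's hinge axis, 72 mm behind the box's origin and 92.5 mm above the bench; the axis runs along the box's y; the free edge moves on a circle of 162 mm about it, up and then back
- main_breaker_toggle (a joint): main breaker's toggle, rad: 0 on, leaning 40 degrees towards the back (hinge side) of the box; 1.4 off, leaning 40 degrees towards the front. Turns about the box's y axis on a pivot 2 mm below the breaker's face; takes about 2 N (4 N at most) at its tip and stays where it is left
- main_breaker: the wide breaker, grey, 45 mm along the box's x and 35.5 mm along y, with two toggles joined by a black bar 29.5 mm long; in any of the three places of the row (60 mm apart, the middle one at the box's centre). Origin: centre of its underside, 53 mm above the bench; its face is 60.5 mm above the bench. Axes as the box's
- main_breaker_tip (a point): middle of the tip of the main breaker's toggle, 16.5 mm from its pivot; the toggle is 6.5 mm thick and reaches 73 mm above the bench when on
- aux_breaker_a_toggle (a joint): toggle of one narrow breaker (17.7 mm wide, a single toggle 10 mm wide), rad, 0 on, 1.4 off; must stay on
- aux_breaker_b_toggle (a joint): toggle of the other narrow breaker, likewise; must stay on
- aux_breaker_a_tip (a point): middle of the tip of that narrow breaker's toggle; same length and height as the main's
- aux_breaker_b_tip (a point): middle of the tip of the other narrow breaker's toggle
- multimeter: hand multimeter in a green holster lying left (+y) of the box, 175 by 85 by 43 mm, a bystander; origin at the centre of its underside
- screwdriver: screwdriver with a red handle, 200 mm long, lying across in front of the box, a bystander; origin at the centre of its underside
- tape_roll: roll of grey tape lying flat, 68 mm across, 19 mm high, right (-y) of the box, a bystander; origin at the centre of its underside
- spray_can: spray can standing right of the box, 52 mm across, 160 mm high, a bystander; origin at the centre of its underside
- bolt_a: steel flange bolt standing on its head, 18 mm across, 33 mm high, right of the front of the box, a bystander; origin at the centre of its underside
- bolt_b: a second such bolt, a bystander; origin at the centre of its underside
- busbar_cover: orange plastic busbar cover, 42 by 85 by 22 mm, left of the front of the box, a bystander; origin at the centre of its underside

How it is judged:
By the outcome, as a careful person would: the job done as asked, in the order asked, and still so for the second after the job is handed in, with the robot touching nothing.
It also fails if it takes over 58 s, if anything falls off the work surface, if the arm or the gripper's body presses on something with over 40 N, if the wrist force passes 120 N, or if a joint passes its speed limit or range.

## Robot

A 7-joint arm with a two-finger parallel gripper is mounted at the origin on the work surface. World frame = base frame: x ahead of the robot, y to its left, z up, the work surface at z = 0. Lengths are in m, angles in degrees, forces in N, time in s.
With the tool pointing down it reaches from about 0.4 to 0.85 m from the base axis. Payload 6.9 kg.
Tool frame: the origin (TCP) lies midway between the tips of the shut fingers; the grasp point (between the pads) lies 19 mm behind it; z points along the fingers, y is the line along which they close (so a half turn about z gives the same grasp; the last joint's range is limited). The gripper opens to 85 mm and grips with 20 to 120 N. Pads are 22 mm wide; open, the fingers measure 114 mm over their backs; the gripper's body (76 mm by 85 mm) begins 54 mm behind the grasp point. The pads swing forward as they close: fully open they stand 13 mm farther back than shut.
Start: joints at [75.201, 29.078, -13.613, 85.955, 7.202, 65.827, -8.869], TCP at [0.222, -0.584, 0.231] pointing down, gripper open.
Joint ranges: [-176.47, 176.47], [-13.61, 117.27], [-81.72, 77.17], [0.22, 143.17], [-87.28, 267.28], [10, 112.55], [-165.47, 165.47]. Speed limits (degrees/s): [136.94, 136.94, 180, 180, 180, 180, 180].

## Interface

Orientations are given as [roll, pitch, yaw] about the fixed x, y, z axes, in that order (R = Rz(yaw) Ry(pitch) Rx(roll)).
In Python, from rig import env, vision, ticket, nets gives the robot as it stands. The module is installed in compiled form; this text tells all that it offers.
- The arm moves only by the tool move_arm, never from a script. Its argument "steps" is a list of rows, each an object with "translation": the shift along the tool's x, y, z in cm, a list of three; "yaw": the turn about the tool's z in units of 8 degrees (1.0 is 8 degrees). A call has exactly 5 rows; each row shifts and turns the commanded pose from where the row before left it, along the tool's axes as they then stand; what a row does not reach is not made up. A row lasts 1/10 s, in which the tool goes at most 50 mm and 8.59 degrees, less where a joint would pass 70% of its speed; a pose out of reach is approached as far as the arm can. A call is refused whole if a number of a shift passes 5 or a number of a turn 1, either way. A call with a gripper value outside its range is refused whole. "hand" is the finger opening in cm, from 0 to 8.54, set as the call begins (left out, the last holds). The fingers move at their own pace and stop on an object; "newtons" is the grip in N (left out, the last holds). Time passes only in rows, so rows that do not move let the fingers close, or fill a call up. It gives the time, the measured TCP pose, the force, the opening and the grip force at its end, in the units of the state.
- env.get_obs(): the state, without advancing time (a new reading comes with each control period).
- vision.grab_frame(name): name is "side" or "top" or "wrist"; returns (picture, depth): 384x512x3 uint8, red, green, blue; 384x512 float32, m along the optical axis (not along the pixel's ray), 0 where there is no reading.
- vision.camera_model(name): a dict with "vfov" (degrees; the focal length in pixels is half the picture's height over the tangent of half this angle, whatever the lens; pixels are square), "cx", "cy" (the principal point, pixels), "k1" (the pictures are not rectified: a ray, as slopes to the right and down, at radius r is drawn at 1 + k1 r^2 times it, then the intrinsics apply), "origin" and "attitude" of the camera in the world. Camera axes: x right, y down, z forward; pixel columns grow to the right and rows downward; lengths in m; the calibration is good to about 2 mm. A picture is of the moment at which its call begins: read the wrist's pose just before it. camera_model takes no time and is no camera call; for the wrist camera it gives the pose at the moment of the call.
- ticket.finish_job(): hands the job in; it is judged then, once.
Trained networks look in the newest picture that a camera, given by its name, has taken for a name from the list of things; names that differ only in an ending like _2 or _b are one class to them, and where a whole thing is asked for, a point or a joint stands for the part that bears it (a point fixed in the world has none). Each returns a list of dicts, best first, with "conf" (0 to 1); they miss things now and then, are a little off and sometimes report something else, mostly with a low value. They report only what shows in the picture. A call takes as long as a camera call.
- nets.spot_in(camera, thing): "bbox" ([left, top, width, height] as shares, 0 to 1, of the picture: columns of its width, rows of its height, round what is visible of it).
- nets.regions_of(camera, thing): "mask" (384x512 bool, what is visible of it) and "bbox" ([left, top, width, height] as shares, 0 to 1, of the picture: columns of its width, rows of its height, round what is visible of it).
The state is a dict: "time": time; "joints": joint angles; "joint_velocities": joint speeds; "tau": joint torques, N m; "ee_pos": TCP position; "tcp_rot": TCP orientation; "force": force on the tool from outside, world axes, zero at the start; "ft_torque": the same for the moment, N m; "grip_width": finger opening in m; "finger_force": force on a finger pad.
Only numpy, scipy, OpenCV 4.12 (cv2) and the standard library are available. Lean on these libraries where they do the work, as an engineer would, in place of code of your own. Each camera call takes 0.05 s, during which the arm holds its last target. There are 200 camera calls.

## Working session

There is one attempt and no reset: what is moved stays moved. The work goes in short steps, Python scripts to look and compute and a tool call to move; the robot and the scene stay as the last step left them, time stands still between calls to the robot, and variables do not carry over. Pictures are saved under pics/ and viewed, at most 10 in all, crops included, and the job is handed in when it is done.

Besides the shell and the picture viewer there is one more tool, called after "Emit:" as name(argument=value, ...), one argument or row to a line, values as JSON. move_arm: Moves the arm, as the interface text tells. Its arguments: {"type":"object","properties":{"steps":{"type":"array","items":{"type":"object","properties":{"translation":{"type":"array","items":{"type":"number"}},"yaw":{"type":"number"}}}},"hand":{"type":"number"},"newtons":{"type":"number"}},"required":["steps"]}

```bash
mkdir -p pics
cat > h.py <<'E'
import numpy as np, cv2
from scipy.spatial.transform import Rotation as R
from rig import env, vision, ticket, nets
def cam(n):
    m=vision.camera_model(n); f=192/np.tan(np.radians(m['vfov']/2)); return m,f
def rot(a):
    a=np.array(a,float); return a if a.shape==(3,3) else R.from_euler('xyz',a,degrees=True).as_matrix()
def rays(n,m,f,uv):
    uv=np.atleast_2d(np.array(uv,float)); d=(uv-[m['cx'],m['cy']])/f; s=d.copy()
    for _ in range(20): s=d/(1+m['k1']*(s**2).sum(1,keepdims=True))
    return np.c_[s,np.ones(len(s))]
def pts(n,m,f,uv,depth):
    return (rays(n,m,f,uv)*np.array(depth).reshape(-1,1))@rot(m['attitude']).T+np.array(m['origin'])
def plane(n,m,f,uv,z):
    r=rays(n,m,f,uv)@rot(m['attitude']).T; o=np.array(m['origin']); return o+r*((z-o[2])/r[:,2:3])
E
python3 - <<'E'
from h import *
o=env.get_obs(); print({k:np.round(v,3) for k,v in o.items()})
ims=[]
for n in ("top","side"):
    m,f=cam(n); print(n,m)
    p,d=vision.grab_frame(n); cv2.imwrite(f'pics/{n}0.png',p[:,:,::-1]); ims.append(p)
    np.save(f'{n}0.npy',d)
    for t in ("breaker_box","flap_press","main_breaker","aux_breaker_a","spray_can"):
        for r in nets.regions_of(n,t)[:3]:
            v,u=np.nonzero(r['mask']); k=d[v,u]>0
            if k.sum()<3: continue
            P=pts(n,m,f,np.c_[u,v][k],d[v,u][k]); print(t,round(r['conf'],2),np.round(np.array(r['bbox'])*[512,384,512,384]),np.round(np.median(P,0),3),np.round(P.min(0),3),np.round(P.max(0),3))
E
```

```text
{'time': np.float64(0.0), 'joints': array([ 75.201,  29.124, -13.608,  86.01 ,   7.201,  65.828,  -8.869]), 'joint_velocities': array([-0.033,  0.017,  0.008, -0.118, -0.128,  0.06 , -0.09 ]), 'tau': array([ 0.0000e+00, -6.2060e+01, -2.1870e+00, -2.4966e+01,  1.3000e-02,
        1.2000e-02,  0.0000e+00]), 'ee_pos': array([ 0.222, -0.584,  0.23 ]), 'tcp_rot': array([-1.79896e+02,  2.00000e-03,  2.08440e+01]), 'force': array([ 0.285, -0.655, -0.325]), 'ft_torque': array([ 0.05 , -0.053,  0.012]), 'finger_force': np.float64(0.0), 'grip_width': np.float64(0.085)}
top {'vfov': 43.033464092887655, 'cx': 263.2239557206067, 'cy': 196.25225907991262, 'k1': -0.09824860664605366, 'origin': array([0.3819076 , 0.06251701, 1.37897707]), 'attitude': array([-173.32490371,   -0.66623553,  -91.28877692])}
breaker_box 0.64 [187. 138.  96.  82.] [0.576 0.123 0.095] [ 0.468 -0.012 -0.005] [0.703 0.264 0.105]
flap_press 0.76 [189. 147.  87.  74.] [0.568 0.126 0.095] [0.471 0.005 0.054] [0.669 0.247 0.105]Traceback (most recent call last):
  File "<stdin>", line 9, in <module>
ValueError: it knows: aux_breaker_a_tip, aux_breaker_a_toggle, aux_breaker_b_tip, aux_breaker_b_toggle, bolt, breaker_box, busbar_cover, flap, flap_edge, flap_hinge, flap_press, main_breaker, main_breaker_tip, ma
```

Run:
```python
from h import *
for n in ("top","side"):
    m,f=cam(n)
    p,d=vision.grab_frame(n); cv2.imwrite(f'pics/{n}1.png',p[:,:,::-1]); np.save(f'{n}0.npy',d)
    for t in ("breaker_box","flap","main_breaker","main_breaker_tip","aux_breaker_a_tip","spray_can"):
        for r in nets.regions_of(n,t)[:3]:
            v,u=np.nonzero(r['mask']); k=d[v,u]>0
            if k.sum()<3: continue
            P=pts(n,m,f,np.c_[u,v][k],d[v,u][k]); print(n,t,round(r['conf'],2),np.round(np.array(r['bbox'])*[512,384,512,384]),np.round(np.median(P,0),3),np.round(P.min(0),3),np.round(P.max(0),3))
            if t=="flap":
                Q=P[(P[:,2]>.085)&(P[:,2]<.11)]; rc=cv2.minAreaRect((Q[:,:2]*1000).astype(np.float32)); print(rc)
a=cv2.imread('pics/top1.png'); b=cv2.imread('pics/side1.png')
c=cv2.resize(a[100:260,140:360],(800,582),interpolation=cv2.INTER_CUBIC); cv2.imwrite('pics/c1.png',c)
```

```text
top breaker_box 0.98 [188. 138.  95.  85.] [0.576 0.124 0.095] [ 0.468 -0.012 -0.007] [0.707 0.26  0.104]
top breaker_box 0.65 [285. 200.  24.  22.] [ 0.499 -0.053  0.019] [ 0.466 -0.085  0.001] [ 0.531 -0.02   0.028]
top flap 0.66 [187. 149.  91.  71.] [0.568 0.127 0.095] [ 0.471  0.008 -0.003] [0.667 0.246 0.104]
((569.535888671875, 126.53921508789062), (216.34552001953125, 160.91342163085938), 77.859130859375)
top main_breaker 0.63 [290. 200.  20.  21.] [ 0.497 -0.051  0.019] [ 0.464 -0.085 -0.006] [ 0.531 -0.02   0.028]
top aux_breaker_a_tip 0.56 [296. 169.  21.  19.] [ 0.574 -0.071  0.135] [ 0.557 -0.099  0.002] [ 0.604 -0.051  0.165]
top aux_breaker_a_tip 0.28 [187. 147.  91.  74.] [0.568 0.126 0.095] [ 0.468  0.005 -0.001] [0.67  0.254 0.104]
top spray_can 0.92 [300. 167.  20.  24.] [ 0.575 -0.071  0.134] [ 0.557 -0.112 -0.007] [ 0.63  -0.051  0.165]
top spray_can 0.42 [181. 219.  69.  33.] [0.423 0.146 0.022] [ 0.394  0.088 -0.003] [0.471 0.273 0.032]
side breaker_box 0.71 [220. 134. 100.  93.] [0.561 0.069 0.095] [ 0.468 -0.076 -0.001] [0.727 0.376 0.159]
side flap 0.59 [220. 131.  80.  60.] [0.566 0.113 0.096] [ 0.47  -0.073  0.001] [0.696 0.334 0.16 ]
((570.3556518554688, 127.01419067382812), (218.943603515625, 161.66957092285156), 77.48575592041016)
side main_breaker_tip 0.36 [184. 157.  27.  51.] [0.424 0.134 0.021] [ 0.394  0.087 -0.002] [0.469 0.266 0.029]
side spray_can 0.88 [269. 186.  31.  77.] [ 0.58  -0.094  0.094] [ 0.558 -0.103 -0.001] [0.61  0.001 0.163]
```

View pics/c1.png

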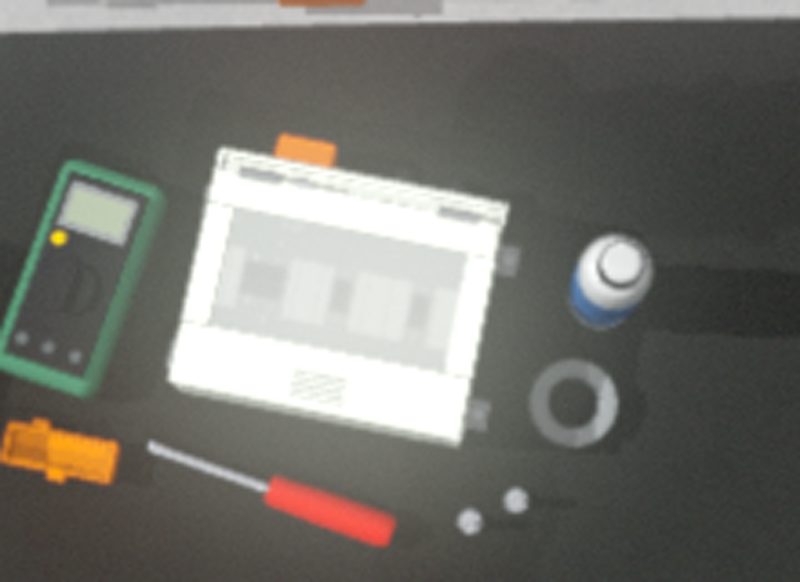

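View pics/side1.png

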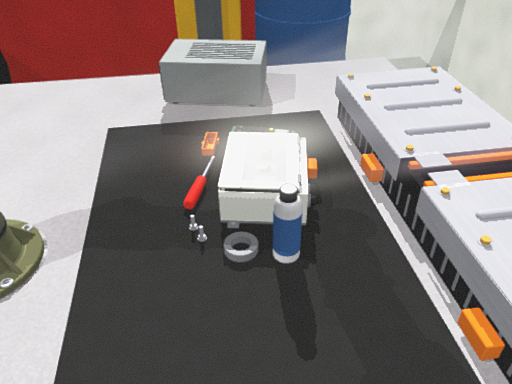

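The flap fits a rectangle centred at (0.570, 0.127) with yaw about −12.3°. In the crop the box is mid-picture, its ribbed patch at (318,385) and its hinge along the top. The can (610,280), tape (575,400) and bolts are to its right, the screwdriver in front. First I turn to the box's yaw, with the fingers shut.

Emit:
move_arm(
  steps=[
    {"translation": [0,0,-1],"yaw": 0.83},
    {"translation": [0,0,-1],"yaw": 0.83},
    {"translation": [0,0,-1],"yaw": 0.83},
    {"translation": [0,0,-1],"yaw": 0.83},
    {"translation": [0,0,-1],"yaw": 0.83},
  ],
  hand=0,
)

```text
time: 1.4
ee_pos: [0.2224, -0.5841, 0.2817]
tcp_rot: [-180.0, -0.0, -12.6]
force: [0.6, 0.1, -0.2]
grip_width: 0.0121
finger_force: 0.0
```

```bash
cat >> h.py <<'E'
BO=np.array([.579,.125,0]); BY=-12.3
def box(x,y,z):
    return BO+R.from_euler('z',BY,degrees=True).apply([x,y,z])
def inbox(P): return R.from_euler('z',-BY,degrees=True).apply(np.array(P)-BO)
def shift(t):  # tool-axes shift in cm from the measured pose
    o=env.get_obs(); return np.round(R.from_euler('xyz',o['tcp_rot'],degrees=True).inv().apply(np.array(t)-o['ee_pos'])*100,2)
E
python3 - <<'E'
from h import *
o=env.get_obs(); print(o['ee_pos'],o['tcp_rot'],o['grip_width'],o['time'])
m=vision.camera_model('wrist'); print(m); print('cam in tool',R.from_euler('xyz',o['tcp_rot'],degrees=True).inv().apply(m['origin']-o['ee_pos']))
print(shift([.45,-.2,.28]),shift(box(-.10,0,.28)))
E
```

```text
[ 0.22239541 -0.5840531   0.28170288] [-1.79997276e+02 -3.62204851e-03 -1.26251882e+01] 0.012118395191842093 1.4
{'vfov': 70.14087564856912, 'cx': 249.54076600458473, 'cy': 189.6524053539067, 'k1': 0.011332510280846484, 'origin': array([ 0.28942273, -0.59951767,  0.42417838]), 'attitude': array([ 1.64079906e+02,  1.17402972e-02, -1.02648064e+02])}
cam in tool [ 0.06879579  0.00043356 -0.14247118]
[ 13.82 -42.45   0.17] [  9.3  -76.93   0.17]
```

Emit:
move_arm(
  steps=[
    {"translation": [2,-4.5,0]},
    {"translation": [2,-4.5,0]},
    {"translation": [2,-4.5,0]},
    {"translation": [2,-4.5,0]},
    {"translation": [2,-4.5,0]},
  ],
)

```text
schema error: expected keys translation, yaw
```

Emit:
move_arm(
  steps=[
    {"translation": [1,-4.6,0]},
    {"translation": [1,-4.6,0]},
    {"translation": [1,-4.6,0]},
    {"translation": [1,-4.6,0]},
    {"translation": [0,-4.6,0]},
  ],
)

```text
schema error: expected keys translation, yaw
```

Emit:
move_arm(
  steps=[
    {"translation": [0,-4.6,0]},
    {"translation": [0,-4.6,0]},
    {"translation": [-1,-4.6,0]},
    {"translation": [-1,-4.6,0]},
    {"translation": [-1,-4.6,0]},
  ],
)

```text
schema error: expected keys translation, yaw
```

Run:
```python
from h import *
o=env.get_obs(); print(o['ee_pos'],o['tcp_rot'],o['grip_width'],o['time'],shift(box(-.10,0,.28)))
n='wrist'; m,f=cam(n); p,d=vision.grab_frame(n); cv2.imwrite('pics/w1.png',p[:,:,::-1])
for t in ("flap","main_breaker","main_breaker_tip","aux_breaker_a_tip","flap_press"):
    for r in nets.spot_in(n,t)[:3]: print(t,round(r['conf'],2),np.round(np.array(r['bbox'])*[512,384,512,384]))
v,u=np.mgrid[0:384,0:512]; k=d>0
P=pts(n,m,f,np.c_[u[k],v[k]],d[k]); Q=P[abs(P[:,2]-.0955)<.008]; Q=Q[np.hypot(*(Q[:,:2]-[.57,.127]).T)<.145]
print(cv2.minAreaRect((Q[:,:2]*1000).astype(np.float32)),np.median(Q[:,2]))
```

```text
[ 0.22239541 -0.5840531   0.28170288] [-1.79997276e+02 -3.62204851e-03 -1.26251882e+01] 0.012118395191842093 1.4 [  9.3  -76.93   0.17]
((0.0, 0.0), (0.0, 0.0), 0.0) nan
  return _methods._mean(a, axis=axis, dtype=dtype,
  ret = ret.dtype.type(ret / rcount)
```

View pics/w1.png

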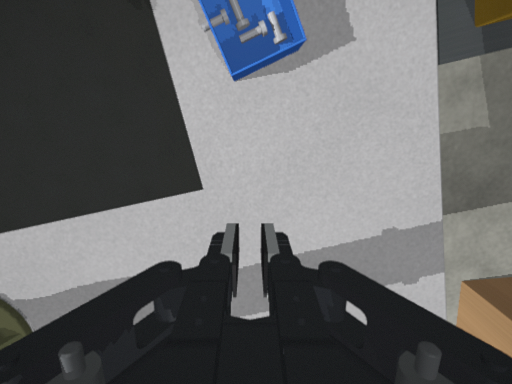

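The moves were refused because every row needs a yaw key. The picture shows the bare bench, with the fingers still closing at (250,240). I repeat the moves with yaw set.

Emit:
move_arm(
  steps=[
    {"translation": [2,-4.5,0],"yaw": 0},
    {"translation": [2,-4.5,0],"yaw": 0},
    {"translation": [2,-4.5,0],"yaw": 0},
    {"translation": [2,-4.5,0],"yaw": 0},
    {"translation": [2,-4.5,0],"yaw": 0},
  ],
)

```text
time: 2.2
ee_pos: [0.3688, -0.3839, 0.2808]
tcp_rot: [-180.0, 0.0, -12.3]
force: [0.8, -0.4, -0.1]
grip_width: -0.0003
finger_force: 0.0
```

Emit:
move_arm(
  steps=[
    {"translation": [1,-4.6,0],"yaw": 0},
    {"translation": [1,-4.6,0],"yaw": 0},
    {"translation": [1,-4.6,0],"yaw": 0},
    {"translation": [1,-4.6,0],"yaw": 0},
    {"translation": [0,-4.6,0],"yaw": 0},
  ],
)

```text
time: 2.7
ee_pos: [0.4575, -0.1677, 0.2809]
tcp_rot: [-180.0, -0.0, -12.2]
force: [0.8, -0.2, -0.5]
grip_width: -0.0
finger_force: 0.0
```

Emit:
move_arm(
  steps=[
    {"translation": [0,-4.6,0],"yaw": 0},
    {"translation": [0,-4.6,0],"yaw": 0},
    {"translation": [-1,-4.6,0],"yaw": 0},
    {"translation": [-1,-4.6,0],"yaw": 0},
    {"translation": [-1,-4.6,0],"yaw": 0},
  ],
)

```text
time: 3.2
ee_pos: [0.4759, 0.0632, 0.2809]
tcp_rot: [180.0, 0.0, -12.3]
force: [1.1, -0.5, -0.1]
grip_width: 0.0
finger_force: 0.0
```

```bash
cat > look.py <<'E'
from h import *
import sys
o=env.get_obs(); print(o['ee_pos'],o['tcp_rot'],o['grip_width'],o['time'],o['force'])
n='wrist'; m,f=cam(n); p,d=vision.grab_frame(n); cv2.imwrite(f'pics/{sys.argv[1]}.png',p[:,:,::-1])
for t in ("flap","main_breaker","main_breaker_tip","aux_breaker_a_tip","flap_press"):
    for r in nets.spot_in(n,t)[:3]:
        b=np.array(r['bbox'])*[512,384,512,384]; c=b[:2]+b[2:]/2
        print(t,round(r['conf'],2),np.round(b), 'box xy at z.07/.0955',np.round(inbox(plane(n,m,f,c,.07)),3),np.round(inbox(plane(n,m,f,c,.0955)),3))
v,u=np.mgrid[0:384,0:512]; k=d>0
P=pts(n,m,f,np.c_[u[k],v[k]],d[k]); Q=P[abs(P[:,2]-.0955)<.006]; Q=Q[np.hypot(*(Q[:,:2]-[.57,.127]).T)<.145]
if len(Q)>50: print(cv2.minAreaRect((Q[:,:2]*1000).astype(np.float32)),np.median(Q[:,2]))
E
python3 look.py w2; python3 -c "
from h import *; print(shift(box(-.10,0,.28)),shift(box(-.073,0,.11)))"
```

```text
[0.47591693 0.06318725 0.28093728] [ 1.79988323e+02  2.23889310e-02 -1.22592952e+01] 7.065147875440073e-06 3.2 [ 1.09773427 -0.53465165 -0.08714454]
flap 0.55 [ 71.  22. 202. 152.] box xy at z.07/.0955 [[-0.003  0.012  0.07 ]] [[-0.004  0.005  0.095]]
aux_breaker_a_tip 0.33 [ 69.  24. 207. 152.] box xy at z.07/.0955 [[-0.005  0.012  0.07 ]] [[-0.006  0.005  0.095]]
flap_press 0.71 [ 69.  20. 204. 150.] box xy at z.07/.0955 [[0.    0.013 0.07 ]] [[-0.001  0.006  0.095]]
((571.885498046875, 127.40597534179688), (216.96165466308594, 166.99771118164062), 77.0950927734375) 0.09505265841117588
[-1.36 -8.52  0.08] [ 1.35 -8.54 17.08]
```

View pics/w2.png

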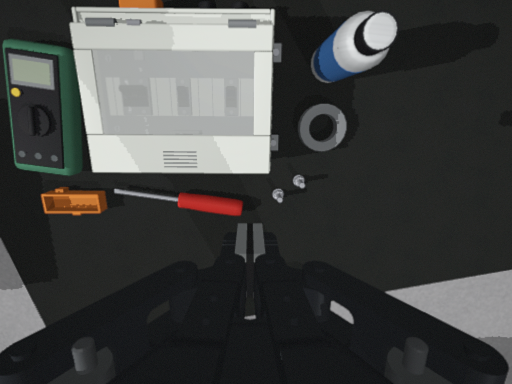

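The picture agrees with the first estimate: the ribbed patch is at (180,159). The wide dark bar of the main breaker is at (134,95), the box's left place (+y 60 mm), and the narrow toggles are at (183,97) and (230,97). Next I go above the patch.

Emit:
move_arm(
  steps=[
    {"translation": [0.5,-4.2,1],"yaw": 0},
    {"translation": [0.5,-4.2,1],"yaw": 0},
    {"translation": [0,0,4.5],"yaw": 0},
    {"translation": [0,0,4.5],"yaw": 0},
    {"translation": [0,0,4.5],"yaw": 0},
  ],
)

```text
time: 4.0
ee_pos: [0.5046, 0.1396, 0.1248]
tcp_rot: [180.0, -0.0, -12.5]
force: [0.7, -0.0, -0.5]
grip_width: 0.0001
finger_force: 0.0
```

Run:
```python
from h import *
o=env.get_obs(); print(o['ee_pos'],o['force'],inbox(o['ee_pos']),shift(box(-.073,0,.098)))
n='wrist'; m,f=cam(n); p,d=vision.grab_frame(n); cv2.imwrite('pics/w3.png',p[:,:,::-1])
```

```text
[0.50464631 0.13957056 0.12476521] [ 0.69066382 -0.03830066 -0.49991604] [-0.07575091 -0.0016035   0.12476521] [ 0.27 -0.16  2.68]
```

View pics/w3.png

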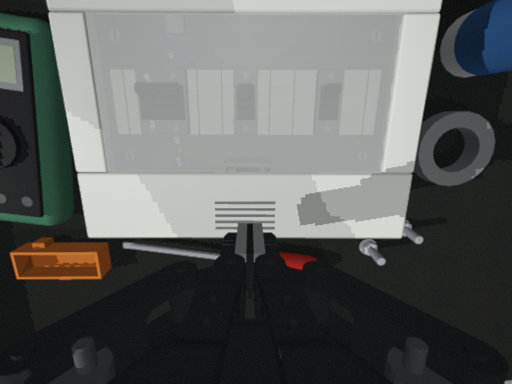

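The fingertips stand over the ribbed patch (245,215), and the main breaker's wide bar shows at (160,102). Now the press.

Emit:
move_arm(
  steps=[
    {"translation": [0.2,-0.1,0.8],"yaw": 0},
    {"translation": [0,0,0.8],"yaw": 0},
    {"translation": [0,0,0.6],"yaw": 0},
    {"translation": [0,0,0.4],"yaw": 0},
    {"translation": [0,0,0],"yaw": 0},
  ],
)

```text
time: 4.55
ee_pos: [0.5066, 0.1419, 0.1008]
tcp_rot: [-180.0, -0.1, -12.4]
force: [0.1, 0.1, 0.6]
grip_width: 0.0001
finger_force: 0.0
```

Emit:
move_arm(
  steps=[
    {"translation": [0,0,0.1],"yaw": 0},
    {"translation": [0,0,0.1],"yaw": 0},
    {"translation": [0,0,0.1],"yaw": 0},
    {"translation": [0,0,0.1],"yaw": 0},
    {"translation": [0,0,0],"yaw": 0},
  ],
)

```text
time: 5.05
ee_pos: [0.5062, 0.1419, 0.0962]
tcp_rot: [180.0, 0.0, -12.4]
force: [0.9, -0.6, -0.2]
grip_width: 0.0002
finger_force: 0.0
```

Emit:
move_arm(
  steps=[
    {"translation": [0,0,0.1],"yaw": 0},
    {"translation": [0,0,0.1],"yaw": 0},
    {"translation": [0,0,0.1],"yaw": 0},
    {"translation": [0,0,0.1],"yaw": 0},
    {"translation": [0,0,0],"yaw": 0},
  ],
)

```text
time: 5.55
ee_pos: [0.5063, 0.142, 0.0922]
tcp_rot: [-180.0, 0.0, -12.4]
force: [-1.3, 0.3, 2.7]
grip_width: 0.0
finger_force: 1.3
```

Emit:
move_arm(
  steps=[
    {"translation": [0,0,0.1],"yaw": 0},
    {"translation": [0,0,0.05],"yaw": 0},
    {"translation": [0,0,0],"yaw": 0},
    {"translation": [0,0,0],"yaw": 0},
    {"translation": [0,0,0],"yaw": 0},
  ],
)

```text
time: 6.05
ee_pos: [0.5063, 0.142, 0.0908]
tcp_rot: [-180.0, 0.0, -12.4]
force: [-1.0, -0.3, 2.7]
grip_width: -0.0001
finger_force: 1.2
```

Emit:
move_arm(
  steps=[
    {"translation": [-1,0,-3],"yaw": 0},
    {"translation": [-2,0,-3],"yaw": 0},
    {"translation": [-2,0,-3],"yaw": 0},
    {"translation": [-1,0,-2],"yaw": 0},
    {"translation": [0,0,0],"yaw": 0},
  ],
)

```text
time: 6.55
ee_pos: [0.4478, 0.1558, 0.2033]
tcp_rot: [-179.9, -0.2, -12.3]
force: [0.4, 0.7, -0.7]
grip_width: -0.0001
finger_force: 0.0
```

Run:
```python
from h import *
o=env.get_obs(); print(o['ee_pos'],o['force'],inbox(o['ee_pos']),o['time'])
for n in ('wrist','side'):
    m,f=cam(n); p,d=vision.grab_frame(n); cv2.imwrite(f'pics/{n}4.png',p[:,:,::-1])
    v,u=np.mgrid[0:384,0:512]; k=d>0
    P=inbox(pts(n,m,f,np.c_[u[k],v[k]],d[k]))
    for y in (-.06,.06):
        Q=P[(abs(P[:,1]-y)<.03)]
        for x in (-.085,-.07,-.05,.065):
            q=Q[(abs(Q[:,0]-x)<.005)&(Q[:,2]<.2)]
            if len(q): print(n,y,x,len(q),np.round(np.percentile(q[:,2],[50,95]),3))
for y in (-.06,.06): print(y,shift(box(-.115,y,.11)))
```

```text
[0.44781595 0.15581817 0.20332638] [ 0.38155331  0.65877161 -0.69626256] [-0.13473801  0.00216457  0.20332638] 6.55
wrist -0.06 -0.085 684 [0.06  0.087]
wrist -0.06 -0.07 1482 [0.162 0.164]
wrist -0.06 -0.05 1419 [0.153 0.155]
wrist 0.06 -0.085 723 [0.07  0.088]
wrist 0.06 -0.07 1443 [0.162 0.164]
wrist 0.06 -0.05 1425 [0.153 0.156]
side -0.06 -0.085 94 [0.074 0.087]
side -0.06 -0.07 110 [0.162 0.165]
side -0.06 -0.05 116 [0.153 0.156]
side -0.06 0.065 73 [0.099 0.102]
side 0.06 -0.085 13 [0.051 0.056]
side 0.06 -0.07 57 [0.163 0.165]
side 0.06 -0.05 67 [0.154 0.157]
side 0.06 0.065 64 [0.1   0.103]
-0.06 [1.92 6.1  9.09]
0.06 [ 1.91 -5.9   9.09]
```

View pics/side4.png

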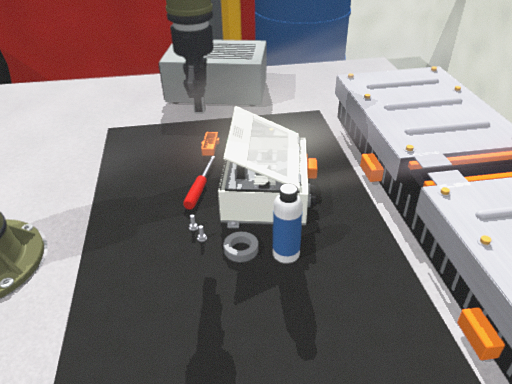

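The flap stands ajar on its spring at about 0.45: the edge measures z 0.163, and in the picture it is raised at (265,140). Now I go in front of and below its edge at y +60, clear of the prongs.

Emit:
move_arm(
  steps=[
    {"translation": [0,-3,0],"yaw": 0},
    {"translation": [0,-3,1],"yaw": 0},
    {"translation": [0.5,0,3],"yaw": 0},
    {"translation": [0.5,0,3],"yaw": 0},
    {"translation": [0.5,0,2],"yaw": 0},
  ],
)

```text
time: 7.15
ee_pos: [0.4745, 0.2094, 0.1073]
tcp_rot: [179.9, 0.2, -12.4]
force: [-0.5, 0.3, 0.1]
grip_width: 0.0001
finger_force: 0.0
```

Emit:
move_arm(
  steps=[
    {"translation": [0.5,0,0],"yaw": 0},
    {"translation": [0.5,0,0],"yaw": 0},
    {"translation": [0.5,0,0],"yaw": 0},
    {"translation": [0.5,0,0],"yaw": 0},
    {"translation": [0.5,0,0],"yaw": 0},
  ],
)

```text
time: 7.65
ee_pos: [0.5006, 0.2048, 0.1117]
tcp_rot: [-179.9, -0.1, -12.4]
force: [0.1, -0.2, -0.0]
grip_width: 0.0
finger_force: 0.0
```

Run:
```python
from h import *
o=env.get_obs(); print(o['ee_pos'],o['force'],inbox(o['ee_pos']),o['time'])
b=inbox(o['ee_pos']); pr=b*100
for th in np.arange(.5,1.85,.05):
    t=np.array([7.2-16.2*np.cos(th)-.3*np.sin(th)-1.1, 0, 9.25+16.2*np.sin(th)-.3*np.cos(th)-np.interp(th,[.5,1.5],[4.8,3.7])])
    print(round(th,2),np.round(t[[0,2]],2))
```

```text
[0.50055005 0.20483574 0.11169269] [ 0.05011874 -0.17330705 -0.02940968] [-0.09365662  0.06129094  0.11169269] 7.65
0.5 [-8.26 11.95]
0.55 [-7.87 12.72]
0.6 [-7.44 13.46]
0.65 [-6.98 14.18]
0.7 [-6.48 14.88]
0.75 [-5.96 15.55]
0.8 [-5.4  16.19]
0.85 [-4.82 16.81]
0.9 [-4.21 17.39]
0.95 [-3.57 17.95]
1.0 [-2.91 18.47]
1.05 [-2.22 18.96]
1.1 [-1.52 19.41]
1.15 [-0.79 19.83]
1.2 [-0.05 20.21]
1.25 [ 0.71 20.55]
1.3 [ 1.48 20.86]
1.35 [ 2.26 21.13]
1.4 [ 3.05 21.35]
1.45 [ 3.85 21.54]
1.5 [ 4.65 21.69]
1.55 [ 5.46 21.74]
1.6 [ 6.27 21.75]
1.65 [ 7.08 21.72]
1.7 [ 7.89 21.65]
1.75 [ 8.69 21.54]
1.8 [ 9.49 21.39]
```

Emit:
move_arm(
  steps=[
    {"translation": [0.7,0,-0.3],"yaw": 0},
    {"translation": [0.4,0,-0.5],"yaw": 0},
    {"translation": [0.4,0,-0.7],"yaw": 0},
    {"translation": [0.45,0,-0.75],"yaw": 0},
    {"translation": [0.45,0,-0.7],"yaw": 0},
  ],
)

```text
time: 8.15
ee_pos: [0.5222, 0.2001, 0.141]
tcp_rot: [180.0, 0.1, -12.3]
force: [-3.9, 0.6, 1.5]
grip_width: 0.0
finger_force: 0.0
```

```bash
cat > st.py <<'E'
from h import *
o=env.get_obs(); print(np.round(inbox(o['ee_pos'])*100,2),o['force'],o['time'])
n='side'; m,f=cam(n); p,d=vision.grab_frame(n); cv2.imwrite('pics/last.png',p[:,:,::-1])
v,u=np.mgrid[0:384,0:512]; k=d>0
P=inbox(pts(n,m,f,np.c_[u[k],v[k]],d[k]))
Q=P[(P[:,1]>-.11)&(P[:,1]<0)&(P[:,2]>.105)&(P[:,2]<.27)&(P[:,0]>-.1)&(P[:,0]<.17)]
Q=np.c_[.072-Q[:,0],Q[:,2]-.0925]; r=np.hypot(*Q.T); Q=Q[(r>.06)&(r<.17)]
a=np.arctan2(Q[:,1],Q[:,0]); print(len(a),'theta',np.round(np.percentile(a,[5,25,50,75,95]),2))
E
python3 st.py
```

```text
[-7.15  6.12 14.1 ] [-3.88149801  0.55852462  1.47371289] 8.15
1362 theta [0.65 0.67 0.67 0.68 0.69]
```

Emit:
move_arm(
  steps=[
    {"translation": [0.5,0,-0.8],"yaw": 0},
    {"translation": [0.5,0,-0.75],"yaw": 0},
    {"translation": [0.55,0,-0.7],"yaw": 0},
    {"translation": [0.6,0,-0.65],"yaw": 0},
    {"translation": [0.6,0,-0.6],"yaw": 0},
  ],
)

```text
time: 8.7
ee_pos: [0.5507, 0.1936, 0.1759]
tcp_rot: [-180.0, -0.0, -12.4]
force: [-0.8, 0.1, -1.1]
grip_width: 0.0001
finger_force: 0.0
```

```bash
python3 st.py
```

```text
[-4.23  6.1  17.59] [-0.84670354  0.06328893 -1.0655598 ] 8.7
1115 theta [0.91 0.93 0.94 0.94 0.95]
```

Emit:
move_arm(
  steps=[
    {"translation": [0.65,0,-0.6],"yaw": 0},
    {"translation": [0.7,0,-0.55],"yaw": 0},
    {"translation": [0.7,0,-0.5],"yaw": 0},
    {"translation": [0.75,0,-0.45],"yaw": 0},
    {"translation": [0.75,0,-0.4],"yaw": 0},
  ],
)

```text
time: 9.25
ee_pos: [0.5854, 0.186, 0.2007]
tcp_rot: [-180.0, -0.0, -12.4]
force: [-0.5, 0.0, 0.1]
grip_width: 0.0001
finger_force: 0.0
```

Emit:
move_arm(
  steps=[
    {"translation": [0.75,0,-0.4],"yaw": 0},
    {"translation": [0.75,0,-0.35],"yaw": 0},
    {"translation": [0.75,0,-0.3],"yaw": 0},
    {"translation": [0.8,0,-0.25],"yaw": 0},
    {"translation": [0.8,0,-0.2],"yaw": 0},
  ],
)

```text
time: 9.75
ee_pos: [0.6229, 0.1778, 0.2155]
tcp_rot: [-180.0, -0.0, -12.4]
force: [0.0, -0.1, -0.3]
grip_width: 0.0003
finger_force: 0.1
```

```bash
python3 st.py
```

```text
[ 3.17  6.1  21.55] [ 0.02767345 -0.13764665 -0.25848687] 9.75
496 theta [1.18 1.38 1.41 1.42 1.43]
```

Emit:
move_arm(
  steps=[
    {"translation": [0.8,0,-0.1],"yaw": 0},
    {"translation": [0.8,0,-0.1],"yaw": 0},
    {"translation": [0.8,0,0],"yaw": 0},
    {"translation": [0.8,0,0],"yaw": 0},
    {"translation": [0.8,0,0],"yaw": 0},
  ],
)

```text
time: 10.3
ee_pos: [0.6619, 0.1692, 0.2171]
tcp_rot: [180.0, 0.0, -12.4]
force: [-0.6, -0.3, 0.4]
grip_width: -0.0
finger_force: 0.1
```

Emit:
move_arm(
  steps=[
    {"translation": [0.7,0,0],"yaw": 0},
    {"translation": [0.7,0,0],"yaw": 0},
    {"translation": [0.7,0,0],"yaw": 0},
    {"translation": [0,0,0],"yaw": 0},
    {"translation": [0,0,0],"yaw": 0},
  ],
)

```text
time: 10.8
ee_pos: [0.6817, 0.165, 0.2171]
tcp_rot: [-180.0, 0.0, -12.4]
force: [0.8, 0.7, 0.2]
grip_width: 0.0001
finger_force: 0.0
```

```bash
python3 st.py
```

```text
[ 9.19  6.1  21.71] [0.80377794 0.65981386 0.16854608] 10.8
1096 theta [1.81 1.96 1.96 1.97 1.99]
```

The flap is open to its stop (θ about 2.0). I draw back to look into the well.

Emit:
move_arm(
  steps=[
    {"translation": [-3,0,0],"yaw": 0},
    {"translation": [-4,0,0],"yaw": 0},
    {"translation": [-4,0,0],"yaw": 0},
    {"translation": [-3,0,0],"yaw": 0},
    {"translation": [0,0,0],"yaw": 0},
  ],
)

```text
time: 11.35
ee_pos: [0.5408, 0.197, 0.2184]
tcp_rot: [-180.0, 0.1, -12.1]
force: [0.2, 1.2, -0.3]
grip_width: -0.0
finger_force: 0.0
```

```bash
python3 st.py
cat > br.py <<'E'
from h import *
import sys
o=env.get_obs(); print(np.round(inbox(o['ee_pos'])*100,2))
n='wrist'; m,f=cam(n); p,d=vision.grab_frame(n); cv2.imwrite(f'pics/{sys.argv[1]}.png',p[:,:,::-1])
for t in ("main_breaker_tip","aux_breaker_a_tip"):
    for r in nets.regions_of(n,t)[:3]:
        v,u=np.nonzero(r['mask']); k=d[v,u]>0
        if k.sum()<3: continue
        P=inbox(pts(n,m,f,np.c_[u,v][k],d[v,u][k])); print(t,round(r['conf'],2),np.round(np.array(r['bbox'])*[512,384,512,384]),np.round(np.percentile(P,[2,50,98],axis=0)*100,2).tolist())
v,u=np.mgrid[0:384,0:512]; k=d>0
P=inbox(pts(n,m,f,np.c_[u[k],v[k]],d[k]))*100
Q=P[(P[:,2]>6.55)&(P[:,2]<7.8)&(abs(P[:,0])<4)&(abs(P[:,1])<9.5)]
for y in (-6,0,6):
    q=Q[abs(Q[:,1]-y)<2.5]
    if len(q)>5: print(y,len(q),np.round(np.percentile(q,[3,50,97],axis=0),2).tolist())
E
python3 br.py w5
```

```text
[-5.26  6.22 21.84] [ 0.22597377  1.1682558  -0.33337606] 11.35
1116 theta [1.82 1.97 1.98 1.99 2.  ]
[-4.99  6.17 21.84]
main_breaker_tip 0.68 [237. 117.  27.  17.] [[-0.52, 4.63, 6.02], [0.46, 5.99, 6.69], [1.25, 7.49, 7.34]]
main_breaker_tip 0.63 [419. 133.  58.  56.] [[-7.04, -21.83, 0.07], [-3.82, -18.96, 1.84], [-0.88, -15.56, 2.03]]
aux_breaker_a_tip 0.51 [299. 118.  16.  18.] [[-0.4, -0.28, 6.18], [0.36, 0.16, 6.84], [0.98, 0.59, 7.35]]
-6 101 [[0.15, -6.33, 6.64], [0.68, -5.77, 7.06], [1.08, -5.37, 7.33]]
0 97 [[0.15, -0.36, 6.6], [0.69, 0.13, 7.09], [1.08, 0.59, 7.35]]
6 261 [[0.24, 4.73, 6.62], [0.78, 6.1, 7.12], [1.17, 7.45, 7.35]]
```

View pics/w5.png

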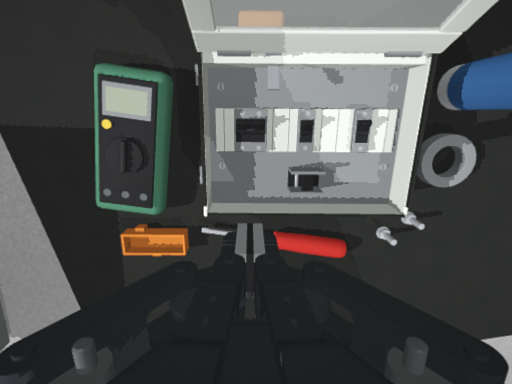

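The well lies open. The main toggle is at (250,130), measured in box axes at y +61 mm with its tip at x about 10 mm; the narrow toggles are at (306,130) and (363,130). I turn 90° so the camera stays clear of the open flap, and check the joints first.

```bash
python3 -c "
from h import *; o=env.get_obs(); print(np.round(o['joints'],1))"
```

```text
[  -6.8   26.5  -23.4   94.2   11.7   61.6 -136. ]
```

Emit:
move_arm(
  steps=[
    {"translation": [0,0,0],"yaw": -0.95},
    {"translation": [0,0,0],"yaw": -0.95},
    {"translation": [0,0,0],"yaw": -0.95},
    {"translation": [0,0,0],"yaw": -0.95},
    {"translation": [0,0,0],"yaw": -0.95},
  ],
)

```text
time: 12.05
ee_pos: [0.5462, 0.1943, 0.2169]
tcp_rot: [-180.0, 0.0, 25.9]
force: [0.3, 0.3, -0.1]
grip_width: -0.0002
finger_force: 0.0
```

Emit:
move_arm(
  steps=[
    {"translation": [0,0,0],"yaw": -0.95},
    {"translation": [0,0,0],"yaw": -0.95},
    {"translation": [0,0,0],"yaw": -0.95},
    {"translation": [0,0,0],"yaw": -0.95},
    {"translation": [0,0,0],"yaw": -0.95},
  ],
)

```text
time: 12.55
ee_pos: [0.5463, 0.1942, 0.2168]
tcp_rot: [-180.0, -0.0, 63.8]
force: [-0.1, -0.1, 0.1]
grip_width: -0.0002
finger_force: 0.0
```

Emit:
move_arm(
  steps=[
    {"translation": [0,0,0],"yaw": -0.9},
    {"translation": [0,0,0],"yaw": -0.8},
    {"translation": [0,0,0],"yaw": 0},
    {"translation": [0,0,0],"yaw": 0},
    {"translation": [0,0,0],"yaw": 0},
  ],
)

```text
time: 13.05
ee_pos: [0.5454, 0.1947, 0.2171]
tcp_rot: [-180.0, -0.0, 77.1]
force: [0.2, 1.1, -0.5]
grip_width: -0.0
finger_force: 0.0
```

```bash
python3 -c "
from h import *; o=env.get_obs(); print(np.round(o['joints'],1),o['tcp_rot'],inbox(o['ee_pos']),shift(box(.037,.061,.15)),shift(box(.037,.061,.067)))"
```

```text
[  7.2  30.9 -47.2  94.1  24.4  65.8 -59.1] [-1.79986752e+02 -6.25294683e-03  7.70598615e+01] [-0.04766876  0.06093059  0.21713512] [0.1  8.47 6.71] [ 0.1   8.47 15.01]
```

Emit:
move_arm(
  steps=[
    {"translation": [0,3,0],"yaw": 0},
    {"translation": [0,3,0],"yaw": 0},
    {"translation": [0,2.4,2],"yaw": 0},
    {"translation": [0,0,3],"yaw": 0},
    {"translation": [0,0,0],"yaw": 0},
  ],
)

```text
time: 13.55
ee_pos: [0.6256, 0.1746, 0.1632]
tcp_rot: [-179.7, 0.2, 77.1]
force: [-1.0, -0.6, -0.1]
grip_width: 0.0003
finger_force: 0.0
```

Emit:
move_arm(
  steps=[
    {"translation": [0,0,2.5],"yaw": 0},
    {"translation": [0,0,2.5],"yaw": 0},
    {"translation": [0,0,2],"yaw": 0},
    {"translation": [0,0,1.5],"yaw": 0},
    {"translation": [0,0,0],"yaw": 0},
  ],
)

```text
time: 14.05
ee_pos: [0.6261, 0.1761, 0.0813]
tcp_rot: [-179.9, 0.1, 77.2]
force: [-0.8, 0.4, -0.5]
grip_width: 0.0001
finger_force: 0.0
```

```bash
python3 -c "
from h import *; o=env.get_obs(); print(o['force'],o['time'],inbox(o['ee_pos']),shift(box(.037,.061,.067)))"; python3 st.py
```

```text
[-0.80388511  0.38032449 -0.5365881 ] 14.05 [0.03514206 0.05997518 0.08134749] [0.11 0.19 1.43]
[3.51 6.   8.13] [-0.80388511  0.38032449 -0.5365881 ] 14.05
1115 theta [1.82 1.97 1.98 1.99 2.  ]
```

Emit:
move_arm(
  steps=[
    {"translation": [0.1,0,0.8],"yaw": 0},
    {"translation": [0,0,0.7],"yaw": 0},
    {"translation": [0,0,0],"yaw": 0},
    {"translation": [0,-0.5,0],"yaw": 0},
    {"translation": [0,-0.4,0],"yaw": 0},
  ],
)

```text
time: 14.6
ee_pos: [0.618, 0.1796, 0.0676]
tcp_rot: [180.0, -0.0, 77.2]
force: [0.1, 0.7, -0.0]
grip_width: 0.0002
finger_force: 0.0
```

Emit:
move_arm(
  steps=[
    {"translation": [0,-0.3,0],"yaw": 0},
    {"translation": [0,-0.3,0],"yaw": 0},
    {"translation": [0,-0.3,0],"yaw": 0},
    {"translation": [0,-0.3,0],"yaw": 0},
    {"translation": [0,-0.2,0],"yaw": 0},
  ],
)

```text
time: 15.1
ee_pos: [0.6087, 0.1817, 0.0693]
tcp_rot: [179.6, -0.1, 77.1]
force: [7.7, -2.5, 6.3]
grip_width: 0.0002
finger_force: 3.9
```

```bash
python3 -c "
from h import *; o=env.get_obs(); print(o['force'],o['time'],inbox(o['ee_pos']))"
```

```text
[ 7.65687951 -2.47809309  6.26515347] 15.1 [0.01697034 0.06178138 0.06933307]
```

Emit:
move_arm(
  steps=[
    {"translation": [0,0.5,0],"yaw": 0},
    {"translation": [0,0.5,0],"yaw": 0},
    {"translation": [0,0,0.2],"yaw": 0},
    {"translation": [0,0,0.1],"yaw": 0},
    {"translation": [0,0,0],"yaw": 0},
  ],
)

```text
time: 15.6
ee_pos: [0.6144, 0.1801, 0.0639]
tcp_rot: [-180.0, 0.0, 77.2]
force: [1.0, -0.8, -1.0]
grip_width: 0.0001
finger_force: 0.6
```

```bash
python3 -c "
from h import *; o=env.get_obs(); print(o['force'],o['time'],inbox(o['ee_pos']))"
```

```text
[ 0.98058885 -0.77669953 -1.02069332] 15.6 [0.02283059 0.06136411 0.06391436]
```

Emit:
move_arm(
  steps=[
    {"translation": [0,-0.2,0],"yaw": 0},
    {"translation": [0,-0.2,0],"yaw": 0},
    {"translation": [0,-0.2,0],"yaw": 0},
    {"translation": [0,-0.2,0],"yaw": 0},
    {"translation": [0,0,0],"yaw": 0},
  ],
)

```text
time: 16.1
ee_pos: [0.6074, 0.1822, 0.0654]
tcp_rot: [179.9, -0.1, 77.2]
force: [2.7, -0.5, 3.2]
grip_width: -0.0002
finger_force: 1.8
```

```bash
python3 -c "
from h import *; o=env.get_obs(); print(o['force'],o['time'],inbox(o['ee_pos']))"; python3 br.py w6
```

```text
[ 2.72904941 -0.50544284  3.24916652] 16.1 [0.01552249 0.06195088 0.06540272]
[1.55 6.2  6.54]
main_breaker_tip 0.64 [365. 169. 147. 212.] [[7.08, 5.67, 9.73], [8.36, 8.3, 12.23], [9.24, 10.8, 13.92]]
main_breaker_tip 0.58 [213. 214.  18.  39.] [[-0.42, 5.8, 6.11], [-0.09, 7.0, 7.46], [0.32, 7.59, 7.63]]
6 671 [[-0.38, 5.77, 6.85], [0.12, 7.11, 7.49], [2.56, 7.56, 7.75]]
```

The toggle is now upright (tip x about 0), so I keep pushing.

Emit:
move_arm(
  steps=[
    {"translation": [0,-0.2,0],"yaw": 0},
    {"translation": [0,-0.2,0],"yaw": 0},
    {"translation": [0,-0.2,0],"yaw": 0},
    {"translation": [0,-0.2,0],"yaw": 0},
    {"translation": [0,0,0],"yaw": 0},
  ],
)

```text
time: 16.75
ee_pos: [0.5982, 0.1837, 0.0639]
tcp_rot: [-179.9, 0.0, 77.3]
force: [0.9, 0.5, -0.3]
grip_width: 0.0002
finger_force: 0.5
```

```bash
python3 br.py w7;python3 -c "
from h import *; o=env.get_obs(); print(o['force'],o['time'],inbox(o['ee_pos']))"
```

```text
[0.63 6.14 6.39]
main_breaker_tip 0.83 [216. 213.  31.  41.] [[-1.29, 5.61, 6.14], [-0.77, 7.14, 6.99], [0.32, 7.58, 7.34]]
6 799 [[-1.27, 5.73, 6.63], [-0.53, 7.12, 7.16], [1.66, 7.56, 7.74]]
[ 1.07860562  0.26153584 -1.20976117] 16.9 [0.00634764 0.0614103  0.06397462]
```

Emit:
move_arm(
  steps=[
    {"translation": [0,-0.1,0],"yaw": 0},
    {"translation": [0,-0.1,0],"yaw": 0},
    {"translation": [0,-0.1,0],"yaw": 0},
    {"translation": [0,0,0],"yaw": 0},
    {"translation": [0,0,0],"yaw": 0},
  ],
)

```text
time: 17.4
ee_pos: [0.5973, 0.1839, 0.0647]
tcp_rot: [179.9, -0.0, 77.2]
force: [5.6, -1.0, -0.3]
grip_width: -0.0
finger_force: 2.2
```

Emit:
move_arm(
  steps=[
    {"translation": [0,-0.1,0],"yaw": 0},
    {"translation": [0,-0.1,0],"yaw": 0},
    {"translation": [0,0,0],"yaw": 0},
    {"translation": [0,0,0],"yaw": 0},
    {"translation": [0,0,0],"yaw": 0},
  ],
)

```text
time: 17.9
ee_pos: [0.5968, 0.1841, 0.0651]
tcp_rot: [179.7, -0.1, 77.1]
force: [9.4, -1.0, 0.7]
grip_width: -0.0002
finger_force: 3.6
```

Emit:
move_arm(
  steps=[
    {"translation": [0,0.5,0],"yaw": 0},
    {"translation": [0,0.6,0],"yaw": 0},
    {"translation": [0,0.6,-0.3],"yaw": 0},
    {"translation": [0,0,-3],"yaw": 0},
    {"translation": [0,0,-4],"yaw": 0},
  ],
)

```text
time: 18.4
ee_pos: [0.6094, 0.1804, 0.136]
tcp_rot: [-179.7, 0.1, 77.3]
force: [0.5, 0.2, 1.2]
grip_width: 0.0
finger_force: 0.0
```

Emit:
move_arm(
  steps=[
    {"translation": [0,0,-4],"yaw": 0},
    {"translation": [0,0,-4],"yaw": 0},
    {"translation": [0,-4,0],"yaw": 0},
    {"translation": [0,-4.5,0],"yaw": 0},
    {"translation": [0,-4.5,0],"yaw": 0},
  ],
)

```text
time: 18.9
ee_pos: [0.4822, 0.2102, 0.2174]
tcp_rot: [-180.0, -0.0, 77.2]
force: [-0.2, 0.5, 0.6]
grip_width: 0.0003
finger_force: 0.0
```

Emit:
move_arm(
  steps=[
    {"translation": [-4,-1,0],"yaw": 0},
    {"translation": [-4,0,0],"yaw": 0},
    {"translation": [-4,0,0],"yaw": 0},
    {"translation": [0,0,0],"yaw": 0},
    {"translation": [0,0,0],"yaw": 0},
  ],
)

```text
time: 19.4
ee_pos: [0.4476, 0.0942, 0.2175]
tcp_rot: [-180.0, 0.0, 77.1]
force: [0.4, 1.3, 0.3]
grip_width: -0.0002
finger_force: 0.0
```

```bash
python3 st.py; python3 br.py w8
python3 - <<'E'
from h import *
n='top'; m,f=cam(n); p,d=vision.grab_frame(n)
d0=np.load('top0.npy'); v,u=np.mgrid[0:384,0:512]; k=d>0
P=inbox(pts(n,m,f,np.c_[u[k],v[k]],d[k]))*100
Q=P[(P[:,2]>6.3)&(P[:,2]<8)&(abs(P[:,0])<4)&(abs(P[:,1])<9.5)]
for y in (-6,0,6):
    q=Q[abs(Q[:,1]-y)<2.5]
    if len(q)>3: print(y,len(q),np.round(np.percentile(q,[3,50,97],axis=0),2).tolist())
c=cv2.resize(p[100:260,140:360,::-1],(800,582),interpolation=cv2.INTER_CUBIC); cv2.imwrite('pics/c8.png',c)
E
```

```text
[-12.18  -5.81  21.75] [0.37343532 1.26685339 0.28677937] 19.4
1118 theta [1.83 1.97 1.98 1.99 2.  ]
[-12.19  -5.68  21.76]
aux_breaker_a_tip 0.49 [360. 116.  21.  13.] [[-0.49, -0.42, 6.03], [0.29, 0.09, 6.67], [1.01, 0.58, 7.35]]
-6 103 [[0.1, -6.35, 6.57], [0.49, -5.89, 6.95], [1.04, -5.41, 7.26]]
0 110 [[0.07, -0.4, 6.58], [0.49, 0.09, 7.05], [1.0, 0.49, 7.35]]
6 313 [[-1.31, 4.65, 6.63], [-1.0, 6.08, 7.1], [-0.33, 7.47, 7.34]]
-6 27 [[-0.24, -6.81, 6.32], [0.63, -6.22, 6.66], [1.55, -5.48, 7.52]]
0 22 [[-0.59, -0.64, 6.43], [0.54, 0.02, 6.84], [1.58, 0.56, 7.6]]
6 75 [[-1.97, 4.46, 6.32], [-0.63, 5.83, 6.65], [1.92, 7.4, 7.5]]
```

View pics/w8.png

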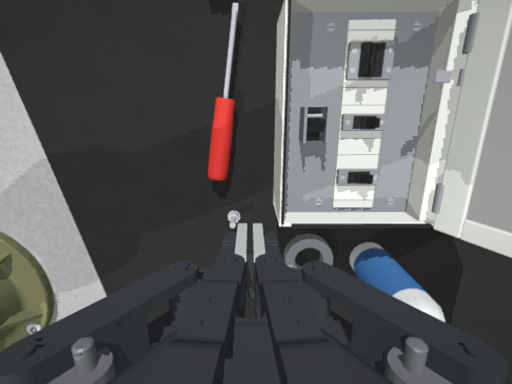

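View pics/c8.png

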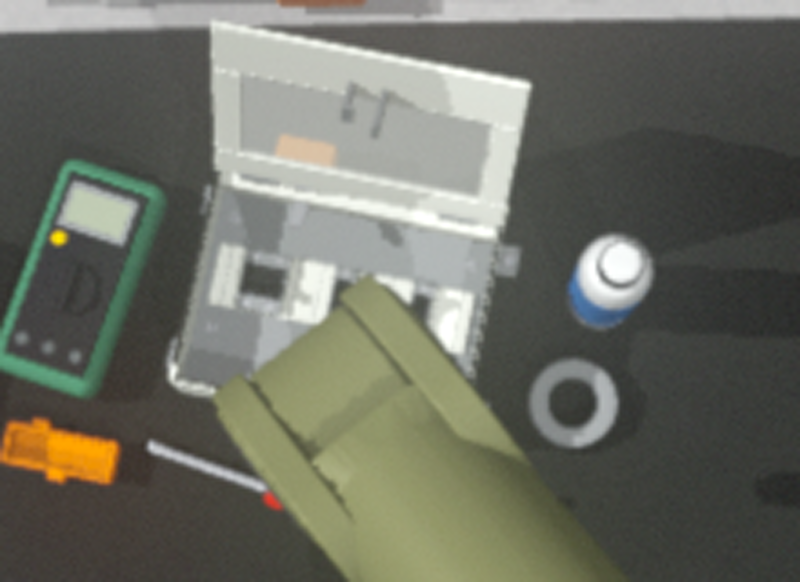

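The pictures show the flap standing open and the main toggle at (370,60) over to the front, with its tip at x −13 mm, the mirror of its on position. Both narrow toggles, at (365,122) and (358,177), still lean back. The multimeter, can, tape and busbar cover stand as before, and the arm is clear.

```bash
python3 -c "
from rig import ticket; print(ticket.finish_job())"
```

```text
the job is handed in; nothing more can be done
None
```

The job is handed in at about 20 s of the 58 s: the flap was unlatched, pushed back and stays open, the main breaker is off, both narrow breakers are still on, and nothing else appears to have moved.

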